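Pull down the chisel cupboard's hatch with the hook pole

TASK

Take the hook pole from the carving bench, push its side prong fully through the steel eye high on the front of the chisel cupboard until the pole's rod presses lightly on the side of the eye, keep it so for a moment to be sure it is home, then gently pull the hatch all the way down to its stop, touching the hatch with nothing but the pole. Unhook the pole and set it back down flat on the bench without dropping it, leaving the hatch down and the mallet, glue bottle and tea cup where they are.

Things in the scene. Friction and masses are not known exactly. Their poses are not given: they have to be found in the camera images.
- pole: Loose hook pole, 150 g. Origin: on its underside at the grip, near the centre of mass; x towards the hook, z up as it lies. Dark wooden handle x -130 to +50 mm, 22 mm wide, 30 mm high (z 0 to 30). A 7 mm round steel rod goes on at z = 15 mm to x = 200 mm and there turns square aside.
- prong (a point): Middle of the prong, the pole's turned-aside end: 7 mm thick, it runs level from the rod (y = 0) to its round tip at y = -23 mm. This point is at x 200, y -11, z 15 mm in the pole's frame; axes as the pole's.
- mallet: Wooden carver's mallet lying on the bench, head 110 mm long and 72 mm thick, handle 140 mm; leave alone.
- glue: White glue bottle, 48 mm thick, 130 mm high; leave alone.
- tea: White cup, 68 mm wide, 75 mm high; leave alone.
- cupboard: Fixed wooden chisel cupboard on the bench, 160 mm deep (x), 320 mm wide (y), 348 mm high. Origin: centre of its underside. Its front faces its own -x, about the robot's right (world -y, up to 0.2 rad off). The lower 130 mm are blind drawers; above is the hatch: a wooden flap 285 mm wide, 190 mm high, 12 mm thick, hinged along its lower edge.
- hinge_mid (a point): Middle of the hatch's hinge line, on the cupboard's front face 130 mm above the bench; the hinge runs along y; axes as the cupboard's.
- hatch (a joint): Hatch angle, rad: 0 shut (upright), 1.2 fully down on its stop; grows as the top edge swings to the front and down. Starts at 0 to 0.1. About 0.35 kg; a stiff hinge (0.5 N m) holds it at any angle: about 3 N at the eye starts it, less lower down. More than 10 N from the pole is rough.
- eye_line (a point): Point turning with the hatch, 46 mm before and 165 mm above the hinge when shut, 34 mm off the flap. The eye, a ring of 6 mm steel wire with an 18 mm hole whose axis is along y, has its centre on the y line through here, clamped up to 50 mm to either side: not measured: see or feel it. Prong fully through, the rod bears on the ring's flank.

How it is judged:
By the outcome, as a careful person would: the job done as asked, in the order asked, and still so for the second after the job is handed in, with the robot touching nothing.
It also fails if it takes over 61 s, if anything falls off the work surface, if the arm or the gripper's body presses on something with over 40 N, if the wrist force passes 120 N, or if a joint passes its speed limit or range.

ROBOT

A 6-joint arm with a two-finger parallel gripper is mounted at the origin on the work surface. World frame = base frame: x ahead of the robot, y to its left, z up, the work surface at z = 0. Lengths are in m, angles in rad, forces in N, time in s.
With the tool pointing down it reaches from about 0.25 to 0.775 m from the base axis. Payload 4 kg.
Tool frame: the origin (TCP) lies at the centre of the arm's flange, where the gripper is bolted on; the fingertips stand 199 mm ahead of it and the grasp point (between the pads) lies 180 mm ahead of it (robot.tcp_to_tips is the z of the fingertips in the tool frame, in m); z points along the fingers, y is the line along which they close (so a half turn about z gives the same grasp; the last joint's range is limited). The gripper opens to 94 mm and grips with 3 to 60 N. Pads are 16 mm wide; open, the fingers measure 119 mm over their backs; the gripper's body (75 mm by 177 mm) begins 78 mm behind the grasp point.
Start: joints at [1.077, 0.087, 1.371, -0, 1.684, -0.103], TCP at [0.21, 0.509, 0.405] pointing down, gripper open.
Joint ranges: [-3.1, 3.1], [-0.76, 2.03], [0.27, 2.55], [-1.08, 4.22], [0.17, 2.65], [-2.57, 2.57]. Speed limits (rad/s): [2.79, 2.79, 3.14, 3.14, 3.14, 3.14].

INTERFACE

Orientations are given as [roll, pitch, yaw] about the fixed x, y, z axes, in that order (R = Rz(yaw) Ry(pitch) Rx(roll)).
In Python, from bench import robot gives the robot as it stands.
- The arm moves only by the tool play_rows, never from a script. Its arguments are lists of equal length, an entry for each row: "translation": the shift along the tool's x, y, z scaled (see below), a list of three; "twist": the turn, a rotation vector about the tool's x, y, z scaled (see below), a list of three; "gripper": the opening, from -1 (shut) to 1 (fully open). A call has 1 to 8 rows; each row shifts and turns the commanded pose from where the row before left it, along the tool's axes as they then stand; what a row does not reach is not made up. The controller multiplies each number of a shift by 0.04 m and each number of a turn by 0.1 rad. A row lasts 1/10 s, in which the tool goes at most 50 mm and 8.59 degrees, less where a joint would pass 70% of its speed; a pose out of reach is approached as far as the arm can. A call with a number of a shift or a turn outside -1 to 1 is refused whole. A call with a gripper value outside its range is refused whole. The fingers move at their own pace and stop on an object; the grip force is fixed at half the most. Time passes only in rows, so rows that do not move let the fingers close. It gives the time, the measured TCP pose, the force, the opening and the grip force at its end, in the units of the state.
- robot.get_obs(): the state, without advancing time (a new reading comes with each control period).
- robot.snapshot(name): name is "scene" or "top" or "wrist"; returns the picture (384x512x3 uint8, red, green, blue); there is no depth.
- robot.camera_model(name): a dict with "camera_matrix" (3x3 intrinsics, pixels), "rvec" (rotation vector, rad) and "tvec" (3), from world to camera coordinates, as OpenCV has them. Camera axes: x right, y down, z forward; pixel columns grow to the right and rows downward; lengths in m; the calibration is good to about 2 mm. A picture is of the moment at which its call begins: read the wrist's pose just before it. camera_model takes no time and is no camera call; for the wrist camera it gives the pose at the moment of the call.
- robot.close_job(): hands the job in; it is judged then, once.
Trained networks look in the newest picture that a camera, given by its name, has taken for a name from the list of things; names that differ only in an ending like _2 or _b are one class to them, and where a whole thing is asked for, a point or a joint stands for the part that bears it (a point fixed in the world has none). Each returns a list of dicts, best first, with "score" (0 to 1); they miss things now and then, are a little off and sometimes report something else, mostly with a low value. They report only what shows in the picture. A call takes as long as a camera call.
- robot.recognise(name, camera): "centre" ([x, y, z] in m, in world coordinates, good to about 4 mm: the middle of the surface that is visible of it).
- robot.spot_point(name, camera): "centre" ([x, y, z] in m, in world coordinates, good to about 4 mm: a listed point, or the origin of a listed thing).
The state is a dict: "time": time; "joint_positions": joint angles; "qvel": joint speeds; "joint_torque": joint torques, N m; "tool_pos": TCP position; "ee_rot": TCP orientation; "wrist_force": force on the tool from outside, world axes, zero at the start; "wrist_torque": the same for the moment, N m; "width": finger opening in m; "finger_force": force on a finger pad.
Only numpy, scipy, OpenCV 4.12 (cv2) and the standard library are available. Lean on these libraries where they do the work, as an engineer would, in place of code of your own. Each camera call takes 0.05 s, during which the arm holds its last target. There are 200 camera calls.

## Working session

There is one attempt and no reset: what is moved stays moved. The work goes in short steps, Python scripts to look and compute and a tool call to move; the robot and the scene stay as the last step left them, time stands still between calls to the robot, and variables do not carry over. Pictures are saved under pics/ and viewed, at most 10 in all, crops included, and the job is handed in when it is done.

Besides the shell and the picture viewer there is one more tool, called after ">>>" as name(argument=value, ...) on one line, values as JSON. play_rows: Moves the arm, as the interface text tells. Its arguments: {"type":"object","properties":{"translation":{"type":"array","items":{"type":"array","items":{"type":"number","minimum":-1,"maximum":1}}},"twist":{"type":"array","items":{"type":"array","items":{"type":"number","minimum":-1,"maximum":1}}},"gripper":{"type":"array","items":{"type":"number"}}},"required":["translation","twist","gripper"]}

```bash
mkdir -p pics; ls
cat > h.py <<'E'
import numpy as np, cv2
from scipy.spatial.transform import Rotation as R
from bench import robot
def save(cam,name):
    im=robot.snapshot(cam); cv2.imwrite('pics/'+name+'.png',im[:,:,::-1]); return im
def cam(c):
    m=robot.camera_model(c); K=np.array(m['camera_matrix'],float); r=cv2.Rodrigues(np.array(m['rvec'],float))[0]; t=np.array(m['tvec'],float).ravel(); return K,r,t
def ray(c,u,v):
    K,r,t=cam(c); return -r.T@t, r.T@np.linalg.solve(K,[u,v,1])
def onplane(c,u,v,z):
    o,d=ray(c,u,v); return o+d*(z-o[2])/d[2]
def proj(c,p):
    K,r,t=cam(c); q=K@(r@np.array(p)+t); return q[:2]/q[2]
E
python3 - <<'E'
from h import *
a=save('scene','s1');b=save('top','t1')
cv2.imwrite('pics/a.png',cv2.resize(np.vstack([a,b])[:,:,::-1],None,fx=0.78,fy=0.78))
for c in ('scene','top'):
    print(c,*ray(c,256,192))
    for n in ('pole','prong','mallet','glue','tea','cupboard','hinge_mid','eye_line'):
        print(n,[(np.round(d['centre'],3),round(d['score'],2)) for d in robot.spot_point(n,c)[:2]])
    print('hatch',[(np.round(d['centre'],3),round(d['score'],2)) for d in robot.recognise('eye_line',c)[:2]])
o=robot.get_obs();print(o)
E
```

```text
pics
scene [0.66437728 0.29975712 1.07022509] [-0.05788449 -0.31938295 -0.94609824]
pole [(array([ 0.484, -0.226,  0.003]), 0.85)]
prong [(array([ 0.569, -0.046,  0.012]), 0.78)]
mallet [(array([ 0.726, -0.136,  0.002]), 0.95)]
glue [(array([0.758, 0.072, 0.004]), 0.74), (array([0.508, 0.264, 0.289]), 0.74)]
tea [(array([ 0.667, -0.384, -0.   ]), 0.75)]
cupboard []
hinge_mid [(array([ 0.573, -0.045,  0.013]), 0.49)]
eye_line [(array([0.509, 0.264, 0.29 ]), 0.76), (array([ 0.67 , -0.383, -0.   ]), 0.35)]
hatch [(array([0.52 , 0.299, 0.322]), 0.96), (array([ 0.484, -0.225,  0.03 ]), 0.35)]
top [0.40743393 0.00198184 1.73203192] [ 0.11265955  0.01147417 -0.99360641]
pole [(array([ 0.48 , -0.221, -0.003]), 0.58)]
prong [(array([ 0.573, -0.047,  0.016]), 0.76)]
mallet [(array([ 0.725, -0.133,  0.006]), 0.78)]
glue [(array([0.756, 0.068, 0.   ]), 0.54)]
tea [(array([ 0.674, -0.38 , -0.003]), 0.52)]
cupboard [(array([0.523, 0.389, 0.002]), 0.86)]
hinge_mid [(array([0.512, 0.313, 0.13 ]), 0.7)]
eye_line [(array([0.503, 0.261, 0.294]), 0.85)]
hatch [(array([0.509, 0.295, 0.285]), 0.91), (array([ 0.478, -0.238,  0.028]), 0.68)]
{'time': 1.0, 'joint_positions': array([ 1.07686421e+00,  8.71736719e-02,  1.37070239e+00,  7.87128860e-06,
        1.68358256e+00, -1.03077200e-01]), 'qvel': array([ 0.00010772,  0.00014933,  0.00106434, -0.00150096, -0.00129969,
        0.00081298]), 'joint_torque': array([ 4.87457601e-04, -3.40054893e+01, -3.02607644e+01,  7.19413511e-02,
        2.35990109e-02, -2.10394722e-05]), 'tool_pos': array([0.20952801, 0.50852076, 0.40471907]), 'ee_rot': array([3.14145853e+00, 6.01093564e-06, 2.75073862e+00]), 'wrist_force': array([ 0.61938874, -0.10071411,  0.39398799]), 'wrist_torque': array([ 0.08398356, -0.0112981 , -0.03647128]), 'finger_force': 0.0, 'width': 0.09418363373811178}
```

View pics/a.png

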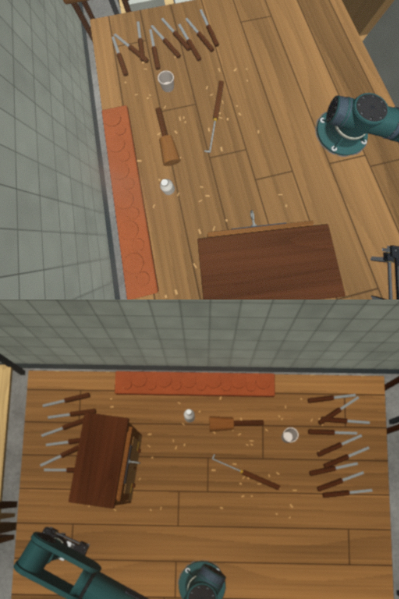

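The scene shows the eye at about (324,280) and the pole from (282,108) to its hook at (268,195). In the top view the eye is at about (170,205). I'll enlarge both.

Run:
```python
import cv2,numpy as np
s=cv2.imread('pics/s1.png');t=cv2.imread('pics/t1.png')
A=cv2.resize(s[255:325,250:440],(760,280),interpolation=cv2.INTER_CUBIC)
B=cv2.resize(s[100:205,250:300],(150,315),interpolation=cv2.INTER_CUBIC)
C=cv2.resize(t[140:270,80:190],(266,315),interpolation=cv2.INTER_CUBIC)
D=cv2.resize(t[185:255,260:370],(344,219),interpolation=cv2.INTER_CUBIC)
o=np.zeros((600,760,3),np.uint8);o[:280]=A;o[285:,:150]=B;o[285:,150:416]=C;o[285:504,416:]=D
cv2.imwrite('pics/c1.png',o)
```

```text
(no output)
```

View pics/c1.png

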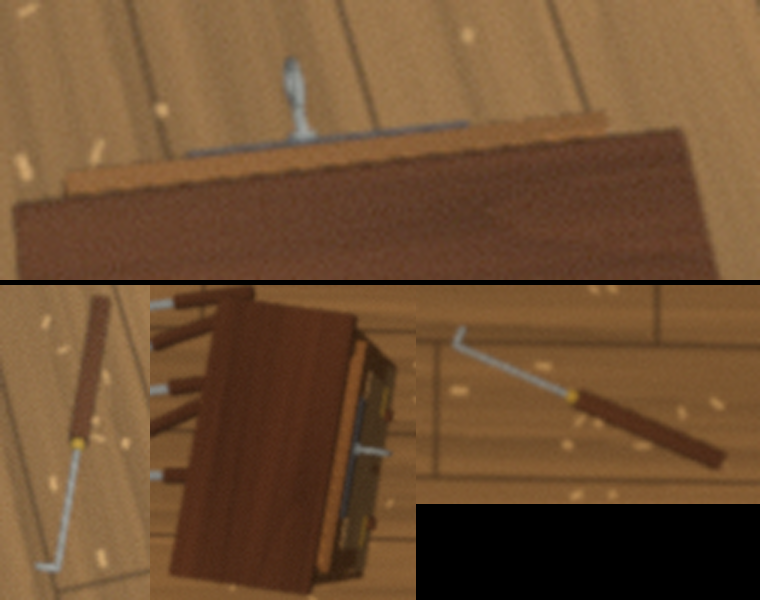

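Run:
```python
from h import *
P=lambda n,c,u,v,z:print(n,c,np.round(onplane(c,u,v,z),4))
print(cam('scene')[0][0,0],cam('top')[0][0,0])
for n,s,t,z in (('end',(283.7,104),(357.2,241.3),.025),('ferr',(276,152.7),(309.9,220.8),.02),('corner',(269,194.3),(273.1,204.5),.017),('tip',(262.7,194),(274.7,198.8),.017)):
    P(n,'scene',*s,z);P(n,'top',*t,z)
P('cupL','scene',253.25,306.25,.348);P('cupR','scene',420.75,287,.348)
f=lambda u,v:(80+(u-150)/2.42,140+(v-285)/2.423)
P('cupR','top',*f(309,594),.348);P('cupL','top',*f(357,316),.348)
def tri(a,b):
    o1,d1=ray('scene',*a);o2,d2=ray('top',*b)
    s=np.linalg.lstsq(np.c_[d1,-d2],o2-o1,rcond=None)[0]
    p,q=o1+s[0]*d1,o2+s[1]*d2; print('tri',(p+q)/2,p-q)
tri((322.75,269.3),f(388,453))
P('tip','scene',322.75,269.3,.295)
P('hatchtopL','scene',250+65/4,255+175/4,.32);P('hatchtopR','scene',250+605/4,255+115/4,.32)
```

```text
349.377872261278 480.6151643505893
end scene [ 0.4358 -0.343   0.025 ]
end top [ 0.4323 -0.3382  0.025 ]
ferr scene [ 0.5052 -0.173   0.02  ]
ferr top [ 0.5018 -0.1718  0.02  ]
corner scene [ 0.5615 -0.0388  0.017 ]
corner top [ 0.5579 -0.0402  0.017 ]
tip scene [ 0.5807 -0.0443  0.017 ]
tip top [ 0.5785 -0.0457  0.017 ]
cupL scene [0.6791 0.2872 0.348 ]
cupR scene [0.3443 0.3276 0.348 ]
cupR top [0.3425 0.3281 0.348 ]
cupL top [0.6754 0.2852 0.348 ]
tri [0.51493508 0.24766585 0.30214197] [ 0.0028878  -0.00317326 -0.0003346 ]
tip scene [0.515  0.2456 0.295 ]
hatchtopL scene [0.6502 0.2784 0.32  ]
hatchtopR scene [0.369  0.3132 0.32  ]
```

```bash
cat >> h.py <<'E'
def rot(y,p=0.): return R.from_euler('z',y)*R.from_euler('y',p)*R.from_euler('x',np.pi)
def plan(wps,start=None):
    "wps: (x,y,z,yaw,pitch,n)"
    o=robot.get_obs(); p=np.array(o['tool_pos']); q=R.from_euler('xyz',o['ee_rot'])
    if start is not None: p=np.array(start[:3]); q=rot(*start[3:])
    T=[];W=[]
    for x,y,z,yaw,pit,n in wps:
        g=np.array([x,y,z]); tv=(q.inv()*rot(yaw,pit)).as_rotvec()/n; dp=(g-p)/n
        for i in range(n):
            T.append(np.round(q.inv().apply(dp)/.04,3).tolist()); W.append(np.round(tv/.1,3).tolist())
            p=p+dp; q=q*R.from_rotvec(tv)
    for i in range(0,len(T),8): print(str(T[i:i+8]).replace(' ',''),'\n',str(W[i:i+8]).replace(' ',''))
    m=max(np.abs(T).max(),np.abs(W).max()); print('max',m)
def st():
    o=robot.get_obs(); print('t',round(o['time'],2),'p',np.round(o['tool_pos'],4),'rpy',np.round(o['ee_rot'],4),'F',np.round(o['wrist_force'],2),'M',np.round(o['wrist_torque'],2),'w',round(o['width'],4),'ff',round(o['finger_force'],1)); return o
E
python3 - <<'E'
from h import *
plan([(.25,.2,.45,1.95,0,8),(.49,-.2055,.35,1.175,0,12),(.4903,-.2055,.26,1.175,0,4)])
E
```

```text
[[-0.484,-0.843,-0.142],[-0.566,-0.791,-0.142],[-0.642,-0.73,-0.142],[-0.712,-0.662,-0.142],[-0.775,-0.588,-0.142],[-0.829,-0.507,-0.142],[-0.876,-0.422,-0.142],[-0.914,-0.332,-0.142]] 
 [[0.0,-0.0,1.001],[0.0,-0.0,1.001],[0.0,-0.0,1.001],[0.0,-0.0,1.001],[0.0,-0.0,1.001],[0.0,-0.0,1.001],[0.0,-0.0,1.001],[0.0,-0.0,1.001]]
[[-0.97,0.152,0.208],[-0.958,0.214,0.208],[-0.942,0.275,0.208],[-0.923,0.336,0.208],[-0.899,0.394,0.208],[-0.872,0.452,0.208],[-0.841,0.507,0.208],[-0.806,0.56,0.208]] 
 [[0.0,-0.0,0.646],[0.0,-0.0,0.646],[0.0,-0.0,0.646],[0.0,-0.0,0.646],[0.0,-0.0,0.646],[0.0,-0.0,0.646],[0.0,-0.0,0.646],[0.0,-0.0,0.646]]
[[-0.768,0.611,0.208],[-0.727,0.659,0.208],[-0.683,0.705,0.208],[-0.636,0.748,0.208],[0.001,0.002,0.562],[0.001,0.002,0.562],[0.001,0.002,0.562],[0.001,0.002,0.562]] 
 [[0.0,-0.0,0.646],[0.0,-0.0,0.646],[0.0,-0.0,0.646],[0.0,-0.0,0.646],[0.0,-0.0,0.0],[0.0,-0.0,0.0],[0.0,-0.0,0.0],[0.0,-0.0,0.0]]
max 1.001
```

>>> play_rows(translation=[[-0.48,-0.84,-0.14],[-0.57,-0.79,-0.14],[-0.64,-0.73,-0.14],[-0.71,-0.66,-0.14],[-0.77,-0.59,-0.14],[-0.83,-0.51,-0.14],[-0.88,-0.42,-0.14],[-0.91,-0.33,-0.14]], twist=[[0,0,1],[0,0,1],[0,0,1],[0,0,1],[0,0,1],[0,0,1],[0,0,1],[0,0,1]], gripper=[1,1,1,1,1,1,1,1])

```text
time: 1.8
tool_pos: [0.2495, 0.1989, 0.4499]
ee_rot: [3.14, 0.0, 1.948]
wrist_force: [0.7, 0.4, -0.2]
width: 0.0938
finger_force: 0.0
```

>>> play_rows(translation=[[-0.97,0.15,0.2],[-0.96,0.21,0.2],[-0.94,0.27,0.2],[-0.92,0.34,0.2],[-0.9,0.39,0.2],[-0.87,0.45,0.2],[-0.84,0.51,0.2],[-0.81,0.56,0.2]], twist=[[0,0,0.65],[0,0,0.65],[0,0,0.65],[0,0,0.65],[0,0,0.65],[0,0,0.65],[0,0,0.65],[0,0,0.65]], gripper=[1,1,1,1,1,1,1,1])

```text
time: 2.6
tool_pos: [0.4098, -0.0718, 0.3854]
ee_rot: [3.141, -0.0, 1.427]
wrist_force: [0.5, 0.3, 1.4]
width: 0.0941
finger_force: 0.0
```

Run:
```python
from h import *
st()
plan([(.4903,-.2055,.28,1.175,0,5)])
```

```text
t 2.6 p [ 0.4098 -0.0718  0.3854] rpy [ 3.1406e+00 -2.0000e-04  1.4274e+00] F [0.48 0.29 1.41] M [-0.01  0.07  0.01] w 0.0941 ff 0.0
[[-0.604,0.493,0.527],[-0.578,0.523,0.527],[-0.551,0.552,0.527],[-0.523,0.579,0.527],[-0.493,0.605,0.527]] 
 [[0.002,-0.001,0.505],[0.002,-0.001,0.505],[0.002,-0.001,0.505],[0.002,-0.001,0.505],[0.002,-0.001,0.505]]
max 0.605
```

>>> play_rows(translation=[[-0.6,0.49,0.53],[-0.58,0.52,0.53],[-0.55,0.55,0.53],[-0.52,0.58,0.53],[-0.49,0.6,0.53],[0,0,0]], twist=[[0,0,0.5],[0,0,0.5],[0,0,0.5],[0,0,0.5],[0,0,0.5],[0,0,0]], gripper=[1,1,1,1,1,1])

```text
time: 3.2
tool_pos: [0.4902, -0.2052, 0.2753]
ee_rot: [-3.135, -0.0, 1.177]
wrist_force: [-0.4, -0.1, 0.9]
width: 0.0941
finger_force: 0.0
```

Run:
```python
from h import *
st(); im=save('wrist','w1')
for p in ((.4826,-.224,.03),(.5035,-.1724,.015),(.5597,-.0395,.017),(.434,-.3405,.03)): print(np.round(proj('wrist',p),1))
for n in('pole','prong'): print([(np.round(d['centre'],4),round(d['score'],2)) for d in robot.spot_point(n,'wrist')[:2]])
```

```text
t 3.2 p [ 0.4902 -0.2052  0.2753] rpy [-3.1352 -0.      1.1775] F [-0.39 -0.05  0.88] M [-0.04  0.08  0.01] w 0.0941 ff 0.0
[264.9 243.8]
[264.5 162.6]
[267.4 -76.1]
[263.7 390.3]
[(array([ 0.4827, -0.2282, -0.003 ]), 0.85)]
[]
```

View pics/w1.png

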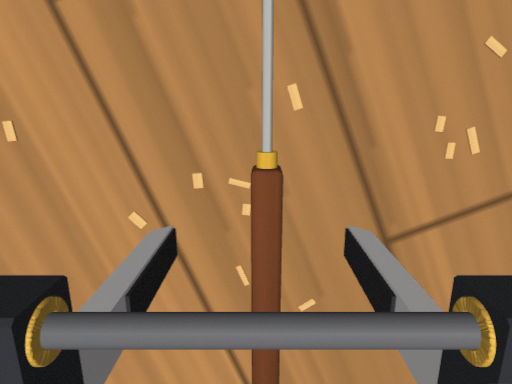

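The wrist view shows the handle centred at column 266, with the ferrule at (267,158) and the fingers around column 260, so the pole is nearly aligned. I'll work out the small offset next.

Run:
```python
from h import *
o=st(); q=R.from_euler('xyz',o['ee_rot'])
# camera pose at snapshot time same
for u,v,z in ((265.5,300,.03),(266.5,172,.03),(267,158,.022),(267.5,10,.0185)):
    p=onplane('wrist',u,v,z); print(np.round(p,4), 'tool',np.round(q.inv().apply(p-o['tool_pos']),4))
plan([(.4903,-.2055,.203,1.175,0,4)])
```

```text
t 3.35 p [ 0.4899 -0.2028  0.2797] rpy [-3.1413e+00 -5.0000e-04  1.1811e+00] F [ 0.3  -0.78  0.12] M [-0.07  0.09 -0.03] w 0.0941 ff 0.0
[ 0.4667 -0.2665  0.03  ] tool [-0.0679  0.0028  0.2497]
[ 0.504  -0.1763  0.03  ] tool [0.0298 0.003  0.2497]
[ 0.5076 -0.1687  0.022 ] tool [0.0381 0.0035 0.2577]
[ 0.5432 -0.0817  0.0185] tool [0.1321 0.0033 0.2613]
[[-0.015,0.009,0.48],[-0.015,0.009,0.48],[-0.015,0.009,0.48],[-0.015,0.009,0.48]] 
 [[-0.001,-0.001,0.015],[-0.001,-0.001,0.015],[-0.001,-0.001,0.015],[-0.001,-0.001,0.015]]
max 0.48
```

>>> play_rows(translation=[[0,0.02,0.48],[0,0.02,0.48],[0,0.01,0.48],[0,0,0.46],[0,0,0],[0,0,0]], twist=[[0,0,0],[0,0,0],[0,0,0],[0,0,0],[0,0,0],[0,0,0]], gripper=[1,1,1,1,0,-1])

```text
time: 3.95
tool_pos: [0.492, -0.2031, 0.2049]
ee_rot: [3.14, -0.0, 1.182]
wrist_force: [0.1, -0.0, 0.6]
width: 0.0817
finger_force: 0.0
```

>>> play_rows(translation=[[0,0,0],[0,0,0],[0,0,0],[0,0,0]], twist=[[0,0,0],[0,0,0],[0,0,0],[0,0,0]], gripper=[-1,-1,-1,-1])

```text
time: 4.35
tool_pos: [0.492, -0.2038, 0.204]
ee_rot: [3.141, -0.0, 1.181]
wrist_force: [-0.1, 0.3, 1.0]
width: 0.0496
finger_force: 0.0
```

Run:
```python
from h import *
o=st(); np.save('grasp.npy',np.r_[o['tool_pos'],o['ee_rot']])
```

```text
t 4.35 p [ 0.492  -0.2038  0.204 ] rpy [ 3.1406 -0.      1.1808] F [-0.12  0.32  0.97] M [-0.06  0.12 -0.05] w 0.0496 ff 0.0
```

Still closing.

>>> play_rows(translation=[[0,0,0],[0,0,0],[0,0,0],[0,0,0],[0,0,0],[0,0,0]], twist=[[0,0,0],[0,0,0],[0,0,0],[0,0,0],[0,0,0],[0,0,0]], gripper=[-1,-1,-1,-1,-1,-1])

```text
time: 4.95
tool_pos: [0.4919, -0.2038, 0.2034]
ee_rot: [3.142, -0.0, 1.181]
wrist_force: [-0.3, 0.1, 0.9]
width: 0.0219
finger_force: 30.0
```

Run:
```python
from h import *
o=st(); np.save('grasp.npy',np.r_[o['tool_pos'],o['ee_rot']])
c,s=np.cos(1.1808),np.sin(1.1808)
# tool->prong in pole: pole origin est
org=np.array([.4826,-.224]); g=o['tool_pos'][:2]-org; print('grasp in pole xy',g@[c,s],g@[-s,c])
# target: yaw 1.447, prong(200,-11)
```

```text
t 4.95 p [ 0.4919 -0.2038  0.2034] rpy [ 3.1416e+00 -1.0000e-04  1.1807e+00] F [-0.34  0.09  0.92] M [-0.13  0.02  0.01] w 0.0219 ff 30.0
grasp in pole xy 0.022234376788555704 -0.0008907441984372358
```

Run:
```python
from h import *
plan([(.4919,-.2038,.2834,1.181,0,4),(.46,0.0,.4824,1.447,0,12),(.4449,.0925,.4824,1.447,0,6)])
```

```text
[[-0.0,0.0,-0.5],[-0.0,0.0,-0.5],[-0.0,0.0,-0.5],[-0.0,0.0,-0.5],[0.367,-0.223,-0.415],[0.372,-0.215,-0.415],[0.377,-0.206,-0.415],[0.381,-0.198,-0.415]] 
 [[0.0,-0.0,-0.001],[0.0,-0.0,-0.001],[0.0,-0.0,-0.001],[0.0,-0.0,-0.001],[0.0,0.0,-0.222],[0.0,0.0,-0.222],[0.0,0.0,-0.222],[0.0,0.0,-0.222]]
[[0.386,-0.189,-0.415],[0.39,-0.181,-0.415],[0.394,-0.172,-0.415],[0.397,-0.163,-0.415],[0.401,-0.154,-0.415],[0.404,-0.146,-0.415],[0.407,-0.137,-0.415],[0.41,-0.128,-0.415]] 
 [[0.0,0.0,-0.222],[0.0,0.0,-0.222],[0.0,0.0,-0.222],[0.0,0.0,-0.222],[0.0,0.0,-0.222],[0.0,0.0,-0.222],[0.0,0.0,-0.222],[0.0,0.0,-0.222]]
[[0.375,-0.11,0.0],[0.375,-0.11,0.0],[0.375,-0.11,0.0],[0.375,-0.11,0.0],[0.375,-0.11,0.0],[0.375,-0.11,0.0]] 
 [[-0.0,0.0,-0.0],[-0.0,0.0,-0.0],[-0.0,0.0,-0.0],[-0.0,0.0,-0.0],[-0.0,0.0,-0.0],[-0.0,0.0,-0.0]]
max 0.5
```

>>> play_rows(translation=[[0,0,-0.3],[0,0,-0.6],[0,0,-0.6],[0,0,-0.5],[0.37,-0.22,-0.415],[0.37,-0.21,-0.415],[0.38,-0.21,-0.415],[0.38,-0.2,-0.415]], twist=[[0,0,0],[0,0,0],[0,0,0],[0,0,0],[0,0,-0.22],[0,0,-0.22],[0,0,-0.22],[0,0,-0.22]], gripper=[-1,-1,-1,-1,-1,-1,-1,-1])

```text
time: 5.75
tool_pos: [0.4809, -0.1351, 0.3512]
ee_rot: [3.141, -0.0, 1.269]
wrist_force: [0.7, 0.6, -1.7]
width: 0.0219
finger_force: 30.0
```

>>> play_rows(translation=[[0.39,-0.19,-0.415],[0.39,-0.18,-0.415],[0.39,-0.17,-0.415],[0.4,-0.16,-0.415],[0.4,-0.15,-0.415],[0.4,-0.15,-0.415],[0.41,-0.14,-0.415],[0.41,-0.13,-0.415]], twist=[[0,0,-0.22],[0,0,-0.22],[0,0,-0.22],[0,0,-0.22],[0,0,-0.22],[0,0,-0.22],[0,0,-0.22],[0,0,-0.22]], gripper=[-1,-1,-1,-1,-1,-1,-1,-1])

```text
time: 6.55
tool_pos: [0.4595, 0.0008, 0.484]
ee_rot: [3.141, -0.0, 1.446]
wrist_force: [-0.2, -0.3, -0.9]
width: 0.0218
finger_force: 30.0
```

>>> play_rows(translation=[[0.37,-0.11,0],[0.37,-0.11,0],[0.37,-0.11,0],[0.37,-0.11,0],[0.37,-0.11,0],[0.37,-0.11,0],[0,0,0],[0,0,0]], twist=[[0,0,0],[0,0,0],[0,0,0],[0,0,0],[0,0,0],[0,0,0],[0,0,0],[0,0,0]], gripper=[-1,-1,-1,-1,-1,-1,-1,-1])

```text
time: 7.35
tool_pos: [0.4449, 0.0914, 0.4831]
ee_rot: [3.141, 0.0, 1.445]
wrist_force: [0.2, -0.4, -1.5]
width: 0.0216
finger_force: 30.0
```

Run:
```python
from h import *
o=st(); s=save('scene','s2')
w=save('wrist','w2')
q=R.from_euler('xyz',o['ee_rot'])
P=lambda x,y,z:o['tool_pos']+q.apply([x,y,z])
cor=P(.178,0,.1884);tip=P(.178,.023,.1884)
print('corner',np.round(cor,4),'tip',np.round(tip,4)); E=(.5165,.263,.294)
for c in('scene','wrist','top'): print(c,np.round([proj(c,cor),proj(c,tip),proj(c,E)],1).tolist())
for n in('prong','eye_line'):
  for c in('scene','wrist'): print(n,c,[(np.round(d['centre'],4),round(d['score'],2)) for d in robot.spot_point(n,c)[:2]])
A=cv2.resize(s[220:320,240:380],(560,400),interpolation=cv2.INTER_CUBIC)
B=cv2.resize(w[:,:],(266,200))
Z=np.zeros((600,560,3),np.uint8);Z[:400]=A;Z[400:,:266]=B;cv2.imwrite('pics/c2.png',Z[:,:,::-1])
```

```text
t 7.35 p [0.4449 0.0914 0.4831] rpy [3.1411e+00 4.0000e-04 1.4454e+00] F [ 0.24 -0.42 -1.54] M [-0.08  0.04 -0.04] w 0.0216 ff 30.0
corner [0.4673 0.2679 0.2946] tip [0.4901 0.265  0.2946]
scene [[346.7, 274.4], [336.3, 275.5], [324.3, 277.4]]
wrist [[262.4, -167.7], [320.5, -167.7], [387.1, -170.6]]
top [[172.0, 224.8], [173.2, 217.2], [174.3, 208.5]]
prong scene [(array([0.4742, 0.2656, 0.2933]), 0.77)]
prong wrist []
eye_line scene [(array([0.5081, 0.2634, 0.2925]), 0.66)]
eye_line wrist []
```

View pics/c2.png

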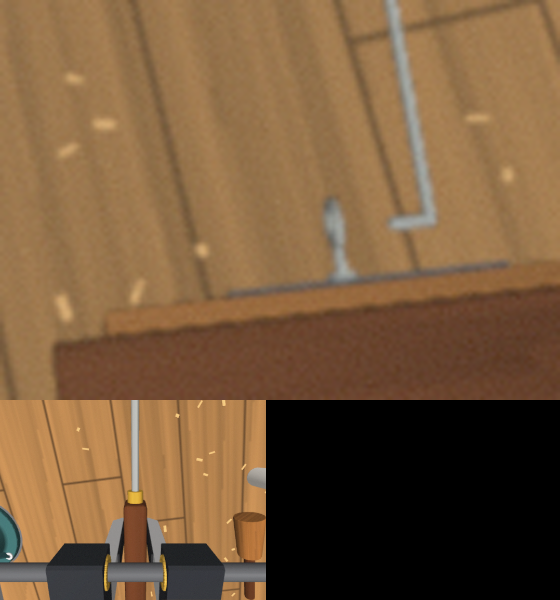

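The scene crop puts the prong tip at (338,276) and the ring centre near (324,277). They line up to about 2 mm, so I'll back off 1.5 mm and push in.

>>> play_rows(translation=[[-0.04,0.2,0.01],[0,0.2,0],[0,0.15,0],[0,0.1,0],[0,0.1,0],[0,0,0]], twist=[[0,0,0],[0,0,0],[0,0,0],[0,0,0],[0,0,0],[0,0,0]], gripper=[-1,-1,-1,-1,-1,-1])

```text
time: 8.25
tool_pos: [0.4753, 0.0861, 0.482]
ee_rot: [-3.141, 0.0, 1.445]
wrist_force: [-0.5, -0.1, -1.9]
width: 0.0216
finger_force: 30.0
```

>>> play_rows(translation=[[0,0.08,0],[0,0.06,0],[0,0.06,0],[0,0,0]], twist=[[0,0,0],[0,0,0],[0,0,0],[0,0,0]], gripper=[-1,-1,-1,-1])

```text
time: 8.65
tool_pos: [0.4829, 0.0851, 0.4822]
ee_rot: [3.142, -0.0, 1.445]
wrist_force: [0.3, 0.6, -2.1]
width: 0.0215
finger_force: 30.0
```

Run:
```python
from h import *
o=st(); s=save('scene','s3');t=save('top','t3')
q=R.from_euler('xyz',o['ee_rot'])
P=lambda x,y,z:o['tool_pos']+q.apply([x,y,z])
for c,O in(('scene',(240,220)),('top',(130,170))):
  for p in (P(.178,0,.1884),P(.178,.023,.1884)): print(c,np.round((proj(c,p)-O)*(5 if c=='scene' else 4),1))
A=cv2.resize(s[220:300,280:380],(500,400),interpolation=cv2.INTER_CUBIC)
B=cv2.resize(t[180:240,140:210],(280,240),interpolation=cv2.INTER_CUBIC)
Z=np.zeros((400,790,3),np.uint8);Z[:,:500]=A;Z[:240,505:785]=B;cv2.imwrite('pics/c3.png',Z[:,:,::-1])
```

```text
t 8.65 p [0.4829 0.0851 0.4822] rpy [ 3.1415e+00 -1.0000e-04  1.4448e+00] F [ 0.29  0.57 -2.09] M [0.01 0.08 0.02] w 0.0215 ff 30.0
scene [445.2 278.1]
scene [392.9 283.7]
top [178.3 168.8]
top [183.4 138.6]
```

View pics/c3.png

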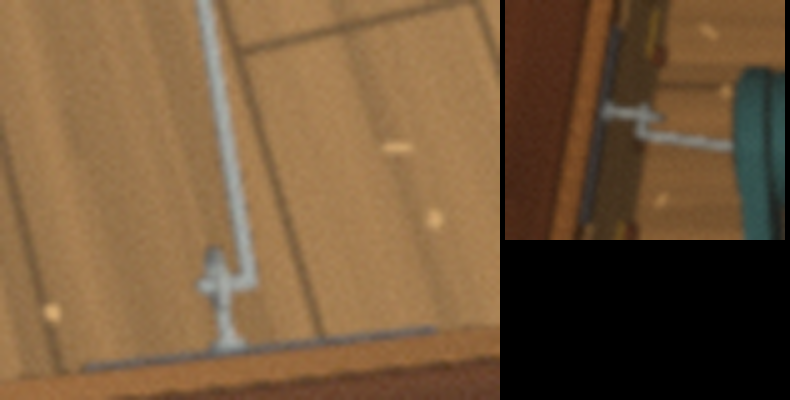

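The prong tip shows past the ring at crop (203,285), 16 mm behind the ring's outer edge, with the rod about 6 mm short of the ring's flank. I'll feel forward in small steps.

>>> play_rows(translation=[[0,0.05,0],[0,0.03,0],[0,0,0]], twist=[[0,0,0],[0,0,0],[0,0,0]], gripper=[-1,-1,-1])

```text
time: 9.05
tool_pos: [0.486, 0.0847, 0.4822]
ee_rot: [-3.142, -0.0, 1.445]
wrist_force: [1.3, -0.2, -0.8]
width: 0.0216
finger_force: 30.0
```

>>> play_rows(translation=[[0,0.025,0],[0,0,0]], twist=[[0,0,0],[0,0,0]], gripper=[-1,-1])

```text
time: 9.25
tool_pos: [0.487, 0.0846, 0.4822]
ee_rot: [3.142, -0.0, 1.445]
wrist_force: [0.3, 0.2, -1.1]
width: 0.0213
finger_force: 30.0
```

>>> play_rows(translation=[[0,0.025,0],[0,0,0]], twist=[[0,0,0],[0,0,0]], gripper=[-1,-1])

```text
time: 9.45
tool_pos: [0.488, 0.0844, 0.4822]
ee_rot: [3.142, -0.0, 1.445]
wrist_force: [-0.9, 0.5, -1.5]
width: 0.0217
finger_force: 30.0
```

Run:
```python
from h import *
st()
```

```text
t 9.45 p [0.488  0.0844 0.4822] rpy [ 3.1416e+00 -1.0000e-04  1.4448e+00] F [-0.85  0.48 -1.52] M [-0.06  0.04  0.02] w 0.0217 ff 30.0
```

>>> play_rows(translation=[[0,0.025,0],[0,0,0]], twist=[[0,0,0],[0,0,0]], gripper=[-1,-1])

```text
time: 9.65
tool_pos: [0.4889, 0.0843, 0.4823]
ee_rot: [3.142, -0.0, 1.445]
wrist_force: [0.8, -0.8, -1.3]
width: 0.0215
finger_force: 30.0
```

```bash
python3 -c "
from h import *
st()"
```

```text
t 9.65 p [0.4889 0.0843 0.4823] rpy [ 3.1416e+00 -1.0000e-04  1.4448e+00] F [ 0.79 -0.81 -1.26] M [0.03 0.05 0.03] w 0.0215 ff 30.0
```

>>> play_rows(translation=[[0,0.025,0],[0,0,0]], twist=[[0,0,0],[0,0,0]], gripper=[-1,-1])

```text
time: 9.85
tool_pos: [0.49, 0.0842, 0.4822]
ee_rot: [3.142, -0.0, 1.445]
wrist_force: [-0.2, -0.8, -2.0]
width: 0.0218
finger_force: 30.0
```

```bash
python3 -c "
from h import *
st()"
```

```text
t 9.85 p [0.49   0.0842 0.4822] rpy [ 3.1416e+00 -1.0000e-04  1.4448e+00] F [-0.19 -0.82 -2.  ] M [-0.05  0.07  0.  ] w 0.0218 ff 30.0
```

>>> play_rows(translation=[[0,0.025,0],[0,0,0]], twist=[[0,0,0],[0,0,0]], gripper=[-1,-1])

```text
time: 10.05
tool_pos: [0.4908, 0.0841, 0.4822]
ee_rot: [-3.141, -0.0, 1.445]
wrist_force: [-1.1, -0.2, -0.6]
width: 0.0217
finger_force: 30.0
```

```bash
python3 -c "
from h import *
st()"
```

```text
t 10.05 p [0.4908 0.0841 0.4822] rpy [-3.1410e+00 -1.0000e-04  1.4451e+00] F [-1.13 -0.2  -0.61] M [0.  0.2 0.1] w 0.0217 ff 30.0
```

>>> play_rows(translation=[[0,0.025,0],[0,0,0]], twist=[[0,0,0],[0,0,0]], gripper=[-1,-1])

```text
time: 10.25
tool_pos: [0.4917, 0.084, 0.4822]
ee_rot: [-3.141, -0.0, 1.445]
wrist_force: [-1.2, -0.6, -1.3]
width: 0.0217
finger_force: 30.0
```

```bash
python3 -c "
from h import *
st()"
```

```text
t 10.25 p [0.4917 0.084  0.4822] rpy [-3.1406 -0.      1.4453] F [-1.22 -0.61 -1.29] M [0.01 0.37 0.3 ] w 0.0217 ff 30.0
```

>>> play_rows(translation=[[0,0,0],[0,0,0],[0,0,0],[0,0,0],[0,0,0],[0,0,0],[0,0,0],[0,0,0]], twist=[[0,0,0],[0,0,0],[0,0,0],[0,0,0],[0,0,0],[0,0,0],[0,0,0],[0,0,0]], gripper=[-1,-1,-1,-1,-1,-1,-1,-1])

```text
time: 11.05
tool_pos: [0.4918, 0.084, 0.4823]
ee_rot: [-3.142, -0.0, 1.445]
wrist_force: [-1.0, 0.8, -1.4]
width: 0.0218
finger_force: 30.0
```

Run:
```python
from h import *
st(); np.save('arc0.npy',robot.get_obs()['tool_pos'])
r=.1713;f=lambda a:r*np.array([np.sin(a),np.cos(a)])+.0055*np.array([np.cos(a),-np.sin(a)])
p0=r*np.array([np.sin(.29),np.cos(.29)])
# slow start to contact, then arc
a=np.r_[np.linspace(.29,.29+.12,7),np.linspace(.41,1.50,34)[1:]]
pts=[p0,p0+.6*(f(.29)-p0)]+[f(x) for x in a]
d=np.diff(pts,axis=0)/.04
for i in range(0,len(d),8): print(np.round(np.c_[-d[i:i+8,0],0*d[i:i+8,0],-d[i:i+8,1]],2).tolist(), np.round(np.array(pts[min(i+8,len(d))])-p0,4))
```

```text
t 11.05 p [0.4918 0.084  0.4823] rpy [-3.1415e+00 -1.0000e-04  1.4449e+00] F [-1.02  0.75 -1.36] M [-0.    0.46  0.37] w 0.0218 ff 30.0
[[-0.08, 0.0, 0.02], [-0.05, 0.0, 0.02], [-0.08, 0.0, 0.03], [-0.08, 0.0, 0.03], [-0.08, 0.0, 0.03], [-0.08, 0.0, 0.03], [-0.08, 0.0, 0.03], [-0.08, 0.0, 0.04]] [ 0.0243 -0.0092]
[[-0.13, 0.0, 0.06], [-0.12, 0.0, 0.07], [-0.12, 0.0, 0.07], [-0.12, 0.0, 0.07], [-0.12, 0.0, 0.08], [-0.11, 0.0, 0.08], [-0.11, 0.0, 0.09], [-0.11, 0.0, 0.09]] [ 0.0623 -0.0338]
[[-0.11, 0.0, 0.09], [-0.1, 0.0, 0.1], [-0.1, 0.0, 0.1], [-0.1, 0.0, 0.1], [-0.09, 0.0, 0.11], [-0.09, 0.0, 0.11], [-0.09, 0.0, 0.11], [-0.08, 0.0, 0.12]] [ 0.0924 -0.0673]
[[-0.08, 0.0, 0.12], [-0.07, 0.0, 0.12], [-0.07, 0.0, 0.12], [-0.07, 0.0, 0.13], [-0.06, 0.0, 0.13], [-0.06, 0.0, 0.13], [-0.05, 0.0, 0.13], [-0.05, 0.0, 0.13]] [ 0.1128 -0.1076]
[[-0.04, 0.0, 0.13], [-0.04, 0.0, 0.14], [-0.04, 0.0, 0.14], [-0.03, 0.0, 0.14], [-0.03, 0.0, 0.14], [-0.02, 0.0, 0.14], [-0.02, 0.0, 0.14], [-0.01, 0.0, 0.14]] [ 0.122  -0.1519]
[[-0.01, 0.0, 0.14]] [ 0.1223 -0.1575]
```

>>> play_rows(translation=[[-0.08,0,0.02],[-0.06,0,0.02],[-0.08,0,0.03],[-0.08,0,0.03],[-0.08,0,0.03],[-0.08,0,0.03],[-0.08,0,0.03],[-0.08,0,0.04]], twist=[[0,0,0],[0,0,0],[0,0,0],[0,0,0],[0,0,0],[0,0,0],[0,0,0],[0,0,0]], gripper=[-1,-1,-1,-1,-1,-1,-1,-1])

```text
time: 11.85
tool_pos: [0.4887, 0.0591, 0.4728]
ee_rot: [-3.141, -0.0, 1.445]
wrist_force: [-0.8, 2.5, -1.1]
width: 0.0216
finger_force: 30.0
```

Run:
```python
from h import *
o=st(); s=save('scene','s4')
q=R.from_euler('xyz',o['ee_rot'])
P=lambda x,y,z:o['tool_pos']+q.apply([x,y,z])
for c,O in(('scene',(280,220)),):
  for p in (P(.178,0,.1884),P(.178,.023,.1884)): print(c,np.round((proj(c,p)-O)*5,1))
cv2.imwrite('pics/c4.png',cv2.resize(s[220:300,280:380],(500,400),interpolation=cv2.INTER_CUBIC)[:,:,::-1])
```

```text
t 11.85 p [0.4887 0.0591 0.4728] rpy [-3.1413e+00 -1.0000e-04  1.4448e+00] F [-0.83  2.46 -1.1 ] M [0.55 0.33 0.31] w 0.0216 ff 30.0
scene [212.3 225.2]
scene [161.  230.6]
```

View pics/c4.png

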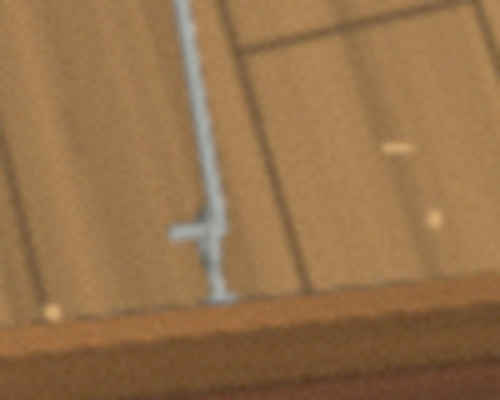

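The prong is fully through, with its tip at crop (172,232) and the rod against the ring. The hatch is following at about 2.5 N, so I'll carry on along the arc.

>>> play_rows(translation=[[-0.13,0,0.06],[-0.12,0,0.07],[-0.12,0,0.07],[-0.12,0,0.07],[-0.12,0,0.08],[-0.11,0,0.08],[-0.11,0,0.09],[-0.11,0,0.09]], twist=[[0,0,0],[0,0,0],[0,0,0],[0,0,0],[0,0,0],[0,0,0],[0,0,0],[0,0,0]], gripper=[-1,-1,-1,-1,-1,-1,-1,-1])

```text
time: 12.7
tool_pos: [0.4839, 0.0217, 0.4484]
ee_rot: [3.142, -0.0, 1.445]
wrist_force: [-1.3, 4.4, -1.8]
width: 0.0215
finger_force: 30.0
```

```bash
python3 -c "
from h import *
st()"
```

```text
t 12.7 p [0.4839 0.0217 0.4484] rpy [ 3.1415 -0.      1.4447] F [-1.33  4.42 -1.8 ] M [0.48 0.32 0.26] w 0.0215 ff 30.0
```

>>> play_rows(translation=[[-0.09,0,0.11],[-0.09,0,0.12],[-0.09,0,0.11],[-0.1,0,0.1],[-0.09,0,0.11],[-0.09,0,0.11],[-0.09,0,0.11],[-0.08,0,0.12]], twist=[[0,0,0],[0,0,0],[0,0,0],[0,0,0],[0,0,0],[0,0,0],[0,0,0],[0,0,0]], gripper=[-1,-1,-1,-1,-1,-1,-1,-1])

```text
time: 13.5
tool_pos: [0.4804, -0.0069, 0.4127]
ee_rot: [3.141, 0.0, 1.445]
wrist_force: [-0.9, -0.8, 0.6]
width: 0.0221
finger_force: 30.0
```

```bash
python3 -c "
from h import *
st()"
```

```text
t 13.5 p [ 0.4804 -0.0069  0.4127] rpy [3.1415e+00 2.0000e-04 1.4445e+00] F [-0.9  -0.8   0.63] M [0.3  0.22 0.24] w 0.0221 ff 30.0
```

>>> play_rows(translation=[[-0.09,0,0.12],[-0.08,0,0.12],[-0.08,0,0.12],[-0.07,0,0.13],[-0.06,0,0.13],[-0.06,0,0.13],[-0.05,0,0.13],[-0.05,0,0.13]], twist=[[0,0,0],[0,0,0],[0,0,0],[0,0,0],[0,0,0],[0,0,0],[0,0,0],[0,0,0]], gripper=[-1,-1,-1,-1,-1,-1,-1,-1])

```text
time: 14.3
tool_pos: [0.4776, -0.0281, 0.3722]
ee_rot: [-3.141, -0.0, 1.445]
wrist_force: [-0.9, 1.7, -1.5]
width: 0.0221
finger_force: 30.0
```

```bash
python3 -c "
from h import *
st()"
```

```text
t 14.3 p [ 0.4776 -0.0281  0.3722] rpy [-3.1415e+00 -1.0000e-04  1.4448e+00] F [-0.88  1.66 -1.46] M [0.44 0.23 0.26] w 0.0221 ff 30.0
```

>>> play_rows(translation=[[-0.03,0,0.13],[-0.03,0,0.14],[-0.03,0,0.14],[-0.03,0,0.14],[-0.02,0,0.13],[-0.02,0,0.1],[-0.01,0,0.08],[0,0,0]], twist=[[0,0,0],[0,0,0],[0,0,0],[0,0,0],[0,0,0],[0,0,0],[0,0,0],[0,0,0]], gripper=[-1,-1,-1,-1,-1,-1,-1,-1])

```text
time: 15.1
tool_pos: [0.4767, -0.0348, 0.3376]
ee_rot: [-3.141, 0.0, 1.445]
wrist_force: [-1.5, -0.9, -1.3]
width: 0.0219
finger_force: 30.0
```

```bash
python3 -c "
from h import *
st()"
```

```text
t 15.1 p [ 0.4767 -0.0348  0.3376] rpy [-3.1406e+00  1.0000e-04  1.4446e+00] F [-1.54 -0.91 -1.27] M [-0.18  0.28  0.25] w 0.0219 ff 30.0
```

>>> play_rows(translation=[[-0.01,0,0.05],[-0.01,0,0.05],[0,0,0.04],[0,0,0.03],[0,0,0]], twist=[[0,0,0],[0,0,0],[0,0,0],[0,0,0],[0,0,0]], gripper=[-1,-1,-1,-1,-1])

```text
time: 15.6
tool_pos: [0.4767, -0.0354, 0.3313]
ee_rot: [-3.141, -0.0, 1.445]
wrist_force: [-1.7, 0.4, -1.3]
width: 0.0218
finger_force: 30.0
```

```bash
python3 -c "
from h import *
st()"
```

```text
t 15.6 p [ 0.4767 -0.0354  0.3313] rpy [-3.1414e+00 -3.0000e-04  1.4449e+00] F [-1.71  0.44 -1.33] M [0.13 0.3  0.21] w 0.0218 ff 30.0
```

>>> play_rows(translation=[[0,0,0.03],[0,0,0.02],[0,0,0]], twist=[[0,0,0],[0,0,0],[0,0,0]], gripper=[-1,-1,-1])

```text
time: 15.9
tool_pos: [0.4767, -0.0355, 0.3293]
ee_rot: [-3.141, -0.0, 1.445]
wrist_force: [-2.3, -0.1, -0.9]
width: 0.0223
finger_force: 30.0
```

```bash
python3 -c "
from h import *
st()"
```

```text
t 15.9 p [ 0.4767 -0.0355  0.3293] rpy [-3.1414e+00 -1.0000e-04  1.4447e+00] F [-2.3  -0.11 -0.86] M [0.09 0.28 0.21] w 0.0223 ff 30.0
```

>>> play_rows(translation=[[0,0,0.04],[0,0,0.03],[0,0,0]], twist=[[0,0,0],[0,0,0],[0,0,0]], gripper=[-1,-1,-1])

```text
time: 16.2
tool_pos: [0.4767, -0.0355, 0.3267]
ee_rot: [3.141, -0.0, 1.445]
wrist_force: [-1.3, -0.2, 0.7]
width: 0.0218
finger_force: 30.0
```

```bash
python3 -c "
from h import *
st()"
```

```text
t 16.2 p [ 0.4767 -0.0355  0.3267] rpy [ 3.1414e+00 -1.0000e-04  1.4447e+00] F [-1.29 -0.18  0.7 ] M [0.16 0.27 0.2 ] w 0.0218 ff 30.0
```

>>> play_rows(translation=[[0,0,0.03],[0,0,0.02],[0,0,0]], twist=[[0,0,0],[0,0,0],[0,0,0]], gripper=[-1,-1,-1])

```text
time: 16.5
tool_pos: [0.4767, -0.0355, 0.3246]
ee_rot: [3.142, 0.0, 1.445]
wrist_force: [-1.6, -0.4, 0.4]
width: 0.0219
finger_force: 30.0
```

Run:
```python
from h import *
o=st(); s=save('scene','s5');t=save('top','t5');w=save('wrist','w5')
q=R.from_euler('xyz',o['ee_rot'])
P=lambda x,y,z:o['tool_pos']+q.apply([x,y,z])
for p in (P(.178,0,.1884),P(.178,.023,.1884)): print(np.round(p,4),np.round((proj('scene',p)-(240,170))*3,1))
for n in('prong','hatch','eye_line'):
  for c in('scene','top'): print(n,c,[(np.round(d['centre'],4),round(d['score'],2)) for d in robot.spot_point(n,c)[:1]])
A=cv2.resize(s[170:330,240:420],(540,480),interpolation=cv2.INTER_CUBIC)
Z=np.zeros((480,800,3),np.uint8);Z[:,:540]=A;Z[:195,540:]=cv2.resize(w,(260,195));Z[200:480,540:]=cv2.resize(t[130:270,80:210],(260,280),interpolation=cv2.INTER_CUBIC)
cv2.imwrite('pics/c5.png',Z[:,:,::-1])
```

```text
t 16.5 p [ 0.4767 -0.0355  0.3246] rpy [3.1416 0.     1.4447] F [-1.56 -0.37  0.37] M [0.17 0.24 0.26] w 0.0219 ff 30.0
[0.4991 0.141  0.1362] [203.5 199.6]
[0.5219 0.1382 0.1362] [178.2 202.2]
prong scene []
prong top [(array([0.5066, 0.1389, 0.1439]), 0.45)]Traceback (most recent call last):
  File "<stdin>", line 7, in <module>
ValueError: it knows: cupboard, eye_line, glue, hinge_mid, mallet, pole, prong, tea
```

Run:
```python
from h import *
s=cv2.imread('pics/s5.png');t=cv2.imread('pics/t5.png');w=cv2.imread('pics/w5.png')
A=cv2.resize(s[170:330,240:420],(540,480),interpolation=cv2.INTER_CUBIC)
Z=np.zeros((480,800,3),np.uint8);Z[:,:540]=A;Z[:195,540:]=cv2.resize(w,(260,195));Z[200:480,540:]=cv2.resize(t[130:270,80:210],(260,280),interpolation=cv2.INTER_CUBIC)
cv2.imwrite('pics/c5.png',Z)
```

```text
(no output)
```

View pics/c5.png

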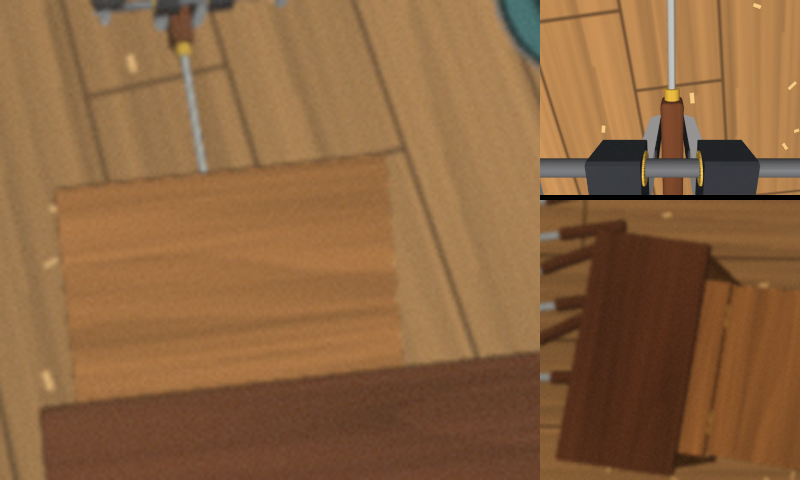

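The hatch is far down, with its outer edge at (259,233) to (369,221) in the scene. The prong is hidden under it and the pole sits straight in the grip. I'll estimate the angle from that edge.

Run:
```python
from h import *
xd=np.array([.1234,.9924]);H=np.array([.511,.311])
for a in (1.0,1.05,1.1,1.15,1.2,1.25):
    out=.012*np.cos(a)+.19*np.sin(a); z=.13+.19*np.cos(a)-.012*np.sin(a)
    m=[-(onplane('scene',u,v,z)[:2]-H)@xd for u,v in((259,232.7),(369.3,221))]
    print(a,round(out,4),np.round(m,4),'eye prong z',round(.13+.165*np.cos(a)-.046*np.sin(a)-.0055,4))
st()
```

```text
1.0 0.1664 [0.1761 0.1762] eye prong z 0.1749
1.05 0.1708 [0.1779 0.178 ] eye prong z 0.1667
1.1 0.1748 [0.1798 0.1799] eye prong z 0.1583
1.15 0.1783 [0.1817 0.1818] eye prong z 0.1499
1.2 0.1814 [0.1836 0.1838] eye prong z 0.1414
1.25 0.1841 [0.1856 0.1857] eye prong z 0.1329
t 16.75 p [ 0.4767 -0.0355  0.3247] rpy [ 3.1415 -0.      1.4447] F [-1.11 -1.16  0.16] M [0.07 0.29 0.21] w 0.0217 ff 30.0
```

>>> play_rows(translation=[[0,0,0.04],[0,0,0.04],[0,0,0.03]], twist=[[0,0,0],[0,0,0],[0,0,0]], gripper=[-1,-1,-1])

```text
time: 17.05
tool_pos: [0.4767, -0.0355, 0.32]
ee_rot: [-3.141, -0.0, 1.445]
wrist_force: [-1.6, -0.8, 0.0]
width: 0.0217
finger_force: 30.0
```

```bash
python3 -c "
from h import *
st()"
```

```text
t 17.05 p [ 0.4767 -0.0355  0.32  ] rpy [-3.1414e+00 -1.0000e-04  1.4447e+00] F [-1.56 -0.78  0.04] M [0.14 0.24 0.19] w 0.0217 ff 30.0
```

>>> play_rows(translation=[[0,0,0.04],[0,0,0.04],[0,0,0.02]], twist=[[0,0,0],[0,0,0],[0,0,0]], gripper=[-1,-1,-1])

```text
time: 17.35
tool_pos: [0.4767, -0.0354, 0.316]
ee_rot: [-3.141, -0.0, 1.445]
wrist_force: [-1.5, -0.4, 0.7]
width: 0.0217
finger_force: 30.0
```

```bash
python3 -c "
from h import *
st()
s=save('scene','s6');a=cv2.imread('pics/s5.png')[:,:,::-1]
g=lambda i:np.float32(cv2.cvtColor(np.ascontiguousarray(i[215:320,255:375]),cv2.COLOR_RGB2GRAY))
print(cv2.phaseCorrelate(g(a),g(s),cv2.createHanningWindow((120,105),cv2.CV_32F)), np.abs(g(a)-g(s)).mean())
for v in range(222,240,1): print(v,int(g(a)[v-215,20:45].mean()),int(g(s)[v-215,20:45].mean()))
"
```

```text
t 17.35 p [ 0.4767 -0.0354  0.316 ] rpy [-3.1413e+00 -3.0000e-04  1.4448e+00] F [-1.52 -0.4   0.73] M [0.26 0.23 0.25] w 0.0217 ff 30.0
((-0.11207024478972016, -0.07792025520897283), 0.9195346320116962) 2.100873
222 124 123
223 123 123
224 123 123
225 123 123
226 123 122
227 121 121
228 116 115
229 110 110
230 108 109
231 114 114
232 119 118
233 119 120
234 119 118
235 117 116
236 116 116
237 117 117
238 119 119
239 120 120
```

The hatch did not move while the hand dropped another 8 mm. Either it is on the stop or the pole is pivoting in the grip. I'll triangulate the hatch corners with the top camera.

Run:
```python
from h import *
t=save('top','t6'); st()
s=cv2.imread('pics/s6.png'); t=t[:,:,::-1]
Z=np.zeros((600,800,3),np.uint8)
Z[:,:400]=cv2.resize(t[140:260,150:230],(400,600),interpolation=cv2.INTER_CUBIC)
Z[:300,400:]=cv2.resize(s[215:275,245:325],(400,300),interpolation=cv2.INTER_CUBIC)
Z[300:,400:]=cv2.resize(s[205:265,320:400],(400,300),interpolation=cv2.INTER_CUBIC)
cv2.imwrite('pics/c6.png',Z)
```

```text
t 17.45 p [ 0.4767 -0.0354  0.3161] rpy [-3.1413e+00 -3.0000e-04  1.4448e+00] F [-1.86 -0.48  0.92] M [0.22 0.24 0.2 ] w 0.0218 ff 30.0
```

View pics/c6.png

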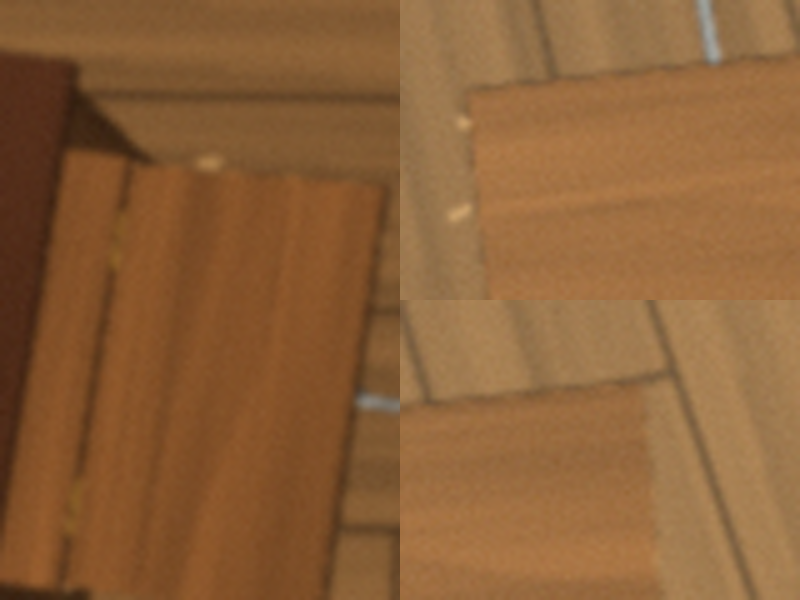

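Run:
```python
from h import *
h1,h2=onplane('top',175.4,172.4,.13)[:2],onplane('top',162.4,258,.13)[:2]
print('hinge',h1,h2,np.linalg.norm(h1-h2))
d=h2-h1; yd=d/np.linalg.norm(d); xd=np.array([yd[1],-yd[0]]); print('heading',np.arctan2(xd[1],xd[0]))
o1,d1=ray('scene',259,233);o2,d2=ray('top',227,177)
s=np.linalg.lstsq(np.c_[d1,-d2],o2-o1,rcond=None)[0];p,q=o1+s[0]*d1,o2+s[1]*d2
print('corner',(p+q)/2,p-q)
for a in(1.0,1.1,1.15,1.2,1.25):
  out=.012*np.cos(a)+.19*np.sin(a); z=.13+.19*np.cos(a)-.012*np.sin(a)
  print(a,round(out,4),'z',round(z,4),*[round(-(onplane(c,u,v,z)[:2]-h1)@xd,4) for c,u,v in(('scene',259,233),('scene',368.4,222.6),('top',227,177),('top',216,260))])
```

```text
hinge [0.65096432 0.29375377] [0.36432421 0.32568511] 0.2884131755321081
heading 1.4598550192111046
corner [0.62841009 0.11423719 0.19752942] [-2.09753113e-04  1.36163165e-04 -2.02651133e-05]
1.0 0.1664 z 0.2226 0.1755 0.169 0.1832 0.1847
1.1 0.1748 z 0.2055 0.1791 0.1726 0.1817 0.1833
1.15 0.1783 z 0.1967 0.181 0.1744 0.1809 0.1825
1.2 0.1814 z 0.1877 0.183 0.1763 0.1801 0.1817
1.25 0.1841 z 0.1785 0.185 0.1782 0.1793 0.1809
```

>>> play_rows(translation=[[0,0,0.05],[0,0,0.05],[0,0,0.05],[0,0,0.05],[0,0,0],[0,0,0]], twist=[[0,0,0],[0,0,0],[0,0,0],[0,0,0],[0,0,0],[0,0,0]], gripper=[-1,-1,-1,-1,-1,-1])

```text
time: 18.05
tool_pos: [0.4767, -0.0354, 0.3081]
ee_rot: [-3.141, -0.0, 1.445]
wrist_force: [-1.5, 1.1, -0.0]
width: 0.0218
finger_force: 30.0
```

```bash
python3 -c "
from h import *
M=[];F=[]
for i in range(4):
    s=save('scene','s7');o=robot.get_obs();M.append(o['wrist_torque']);F.append(o['wrist_force'])
print(np.mean(M,0),np.mean(F,0));st()
g=lambda i:np.float32(cv2.cvtColor(np.ascontiguousarray(i[215:320,255:375]),cv2.COLOR_RGB2GRAY))
a=cv2.imread('pics/s5.png')[:,:,::-1]
for v in range(226,236,1): print(v,int(g(a)[v-215,20:45].mean()),int(g(s)[v-215,20:45].mean()))
# hatch texture shift between s4-era not comparable
print([(np.round(d['centre'],4),round(d['score'],2)) for d in robot.spot_point('pole','scene')[:1]])
"
```

```text
[0.38667333 0.25424043 0.236505  ] [-1.26607414  1.14270836 -0.04014972]
t 18.25 p [ 0.4767 -0.0354  0.3082] rpy [-3.1414e+00 -3.0000e-04  1.4449e+00] F [-0.54  1.68 -0.12] M [0.39 0.23 0.21] w 0.0215 ff 30.0
226 123 122
227 121 121
228 116 115
229 110 110
230 108 108
231 114 114
232 119 118
233 119 119
234 119 119
235 117 117
[(array([ 0.4726, -0.0516,  0.1071]), 0.77)]
```

Run:
```python
from h import *
im=np.mean([robot.snapshot('scene').astype(float) for _ in range(6)],0)
np.save('im.npy',im)
# hatch L and R side edges: sample strips parallel to outer edge
L=np.array([259,233.]);Rr=np.array([368.4,222.6]);e=(Rr-L)/np.linalg.norm(Rr-L)
nrm=np.array([e[1],-e[0]])*-1  # toward cupboard (down)
if nrm[1]<0:nrm=-nrm
def sub(v):
    v=np.convolve(v,[.25,.5,.25],'same');d=np.abs(np.diff(v))[2:-2];k=d.argmax();k=min(max(k,1),len(d)-2)
    a,b,c=d[k-1:k+2];return k+2.5+.5*(a-c)/(a-2*b+c+1e-9),d[k]
samp=lambda pts:cv2.remap(im.astype(np.float32),pts[:,0].astype(np.float32)[None],pts[:,1].astype(np.float32)[None],cv2.INTER_CUBIC)[0]
def edge(base,dirv,others,rng,ch):
    P=[]
    for o in others:
        s=np.arange(-rng,rng,.5);pts=base+o+s[:,None]*dirv
        v=samp(pts); k,g=sub(v@ch); P.append(np.r_[pts[0]+dirv*k*.5,g])
    return np.array(P)
ch=np.array([1,-.0,-1.])  # R-B: flap redder than bench
outer=edge((0,0),nrm,[L+e*t for t in range(8,105,3)],5,ch)
lf=edge(L,e,[nrm*t for t in range(4,45,3)],6,ch); rt=edge(Rr,e,[nrm*t for t in range(4,45,3)],6,ch)
def line(P):
    vx=cv2.fitLine(P[:,:2].astype(np.float32),cv2.DIST_HUBER,0,.01,.01).ravel(); r=np.abs((P[:,:2]-vx[2:])@[-vx[1],vx[0]]);print(vx,'med res',np.median(r));return vx
def isec(a,b): 
    s=np.linalg.solve(np.c_[a[:2],-b[:2]],b[2:]-a[2:]);return a[2:]+s[0]*a[:2]
lo,ll,lr=line(outer),line(lf),line(rt);A,B=isec(lo,ll),isec(lo,lr);print(A,B)
for a in(1.0,1.1,1.15,1.2,1.25):
    for nm,z in(('front',.13+.19*np.cos(a)-.012*np.sin(a)),('inner',.13+.19*np.cos(a))):
        print(a,nm,round(np.linalg.norm(onplane('scene',*A,z)-onplane('scene',*B,z)),4),end=' ')
    print()
```

```text
[ 9.9404228e-01 -1.0899511e-01  3.2421613e+02  2.2585071e+02] med res 0.24464226449006338
[1.0233428e-01 9.9475008e-01 2.6082089e+02 2.5884366e+02] med res 0.08820220739634606
[7.9590410e-02 9.9682766e-01 3.6997797e+02 2.4665865e+02] med res 0.19861604402532962
[258.17175 233.09236] [367.93384 221.05713]
1.0 front 0.2751 1.0 inner 0.2718 
1.1 front 0.2806 1.1 inner 0.2772 
1.15 front 0.2835 1.15 inner 0.2799 
1.2 front 0.2864 1.2 inner 0.2828 
1.25 front 0.2894 1.25 inner 0.2857
```

The fitted hatch width gives 1.17 to 1.24 rad, and the hatch did not move under extra pull, so it is on its stop. Next I'll relieve the pull, centre the prong and withdraw it sideways.

>>> play_rows(translation=[[0,-0.03,-0.05],[0,0,-0.05],[0,0,-0.04],[0,0,0],[0,0,0]], twist=[[0,0,0],[0,0,0],[0,0,0],[0,0,0],[0,0,0]], gripper=[-1,-1,-1,-1,-1])

```text
time: 19.1
tool_pos: [0.4756, -0.0354, 0.314]
ee_rot: [3.141, 0.0, 1.445]
wrist_force: [0.5, 0.2, -1.4]
width: 0.0218
finger_force: 30.0
```

```bash
cat >> h.py <<'E'
def avg(n=4):
    M=[];F=[]
    for i in range(n):
        robot.snapshot('scene');o=robot.get_obs();M.append(o['wrist_torque']);F.append(o['wrist_force'])
    print('avg M',np.round(np.mean(M,0),3),'F',np.round(np.mean(F,0),2))
E
python3 -c "
from h import *
avg(6);st()"
```

```text
avg M [0.001 0.065 0.025] F [-0.09  0.02 -1.18]
t 19.4 p [ 0.4756 -0.0353  0.3138] rpy [ 3.1415e+00 -1.0000e-04  1.4447e+00] F [-0.55  0.35 -1.23] M [0.03 0.06 0.05] w 0.0216 ff 30.0
```

>>> play_rows(translation=[[0,-0.1,0],[0,-0.12,0],[0,-0.15,0],[0,-0.15,0],[0,-0.2,0],[0,-0.2,0],[0,-0.2,0],[0,0,0]], twist=[[0,0,0],[0,0,0],[0,0,0],[0,0,0],[0,0,0],[0,0,0],[0,0,0],[0,0,0]], gripper=[-1,-1,-1,-1,-1,-1,-1,-1])

```text
time: 20.2
tool_pos: [0.4301, -0.0295, 0.3139]
ee_rot: [-3.142, -0.0, 1.445]
wrist_force: [0.6, 0.5, -1.9]
width: 0.0215
finger_force: 30.0
```

>>> play_rows(translation=[[-0.2,0,0],[-0.4,0,0],[-0.6,0,0],[-0.7,0,0],[-0.7,0,0],[-0.7,0,0],[-0.6,0,0],[-0.3,0,0]], twist=[[0,0,0],[0,0,0],[0,0,0],[0,0,0],[0,0,0],[0,0,0],[0,0,0],[0,0,0]], gripper=[-1,-1,-1,-1,-1,-1,-1,-1])

```text
time: 21.0
tool_pos: [0.4097, -0.1985, 0.3139]
ee_rot: [3.142, 0.001, 1.442]
wrist_force: [-0.2, 0.2, -1.8]
width: 0.0216
finger_force: 30.0
```

Run:
```python
from h import *
o=st(); s=save('scene','s8');t=save('top','t8')
q=R.from_euler('xyz',o['ee_rot'])
P=lambda x,y,z:o['tool_pos']+q.apply([x,y,z])
for d in (0,.05,.1,.15,.2):
    c=P(.178*np.cos(d),0,.1884-.178*np.sin(d)); print(d,c[2],np.round(proj('scene',c),1),np.round(proj('top',c),1))
Z=np.zeros((600,800,3),np.uint8)
Z[:,:500]=cv2.resize(s[120:320,230:397],(500,600));Z[:360,500:]=cv2.resize(t[130:250,150:250],(300,360),interpolation=cv2.INTER_CUBIC)
cv2.imwrite('pics/c8.png',Z[:,:,::-1])
for c in('scene','top'): print([(np.round(d['centre'],4),round(d['score'],2)) for d in robot.spot_point('prong',c)[:1]])
```

```text
t 21.0 p [ 0.4097 -0.1985  0.3139] rpy [3.1415e+00 7.0000e-04 1.4425e+00] F [-0.24  0.17 -1.79] M [ 0.01  0.05 -0.02] w 0.0216 ff 30.0
0 0.1253401150655316 [314.4 178. ] [268.  239.2]
0.05 0.1342365547758365 [314.8 176.8] [268.1 239.1]
0.1 0.14311105722770343 [315.3 175.4] [268.3 239.1]
0.15 0.15194144078675434 [315.7 173.9] [268.7 239.1]
0.2 0.16070563409286642 [316.  172.2] [269.2 239.2]
[(array([ 0.4419, -0.0227,  0.1431]), 0.66)]
[(array([ 0.4412, -0.0243,  0.1496]), 0.69)]
```

View pics/c8.png

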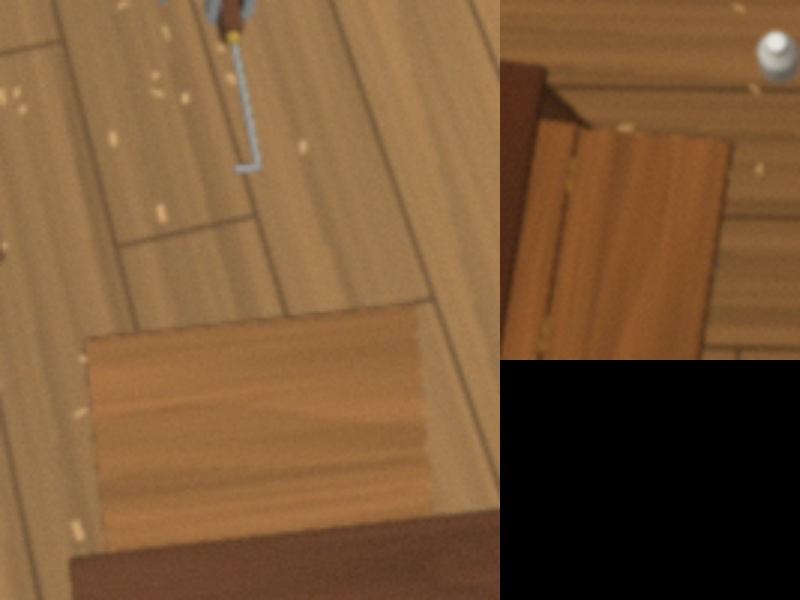

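The scene shows the pole clear of the hatch, with its corner at (316,176), which means it is pitched hook-up by about 0.11 rad. The hatch is still down. I'll level the pole and lower it.

Run:
```python
from h import *
p=.11;y=1.4425;g=np.array([.4097,-.1985])
t=lambda h:[*(g+.18*np.sin(p)*np.array([np.cos(y),np.sin(y)])),h+.18*np.cos(p)]
plan([(*t(.0234+.03),y,p,7),(*t(.0234+.004),y,p,4)])
```

```text
[[0.062,0.0,0.291],[0.066,0.0,0.29],[0.071,-0.0,0.289],[0.076,-0.0,0.288],[0.08,-0.0,0.286],[0.085,-0.0,0.285],[0.089,-0.0,0.284],[0.018,0.0,0.162]] 
 [[-0.0,-0.159,0.003],[-0.0,-0.159,0.003],[-0.0,-0.159,0.003],[-0.0,-0.159,0.003],[-0.0,-0.159,0.003],[-0.0,-0.159,0.003],[-0.0,-0.159,0.003],[-0.0,-0.0,-0.0]]
[[0.018,0.0,0.162],[0.018,0.0,0.162],[0.018,0.0,0.162]] 
 [[-0.0,-0.0,-0.0],[-0.0,-0.0,-0.0],[-0.0,-0.0,-0.0]]
max 0.291
```

>>> play_rows(translation=[[0.06,0,0.29],[0.07,0,0.29],[0.07,0,0.29],[0.08,0,0.29],[0.08,0,0.29],[0.08,0,0.28],[0.09,0,0.28],[0,0,0]], twist=[[0,-0.16,0],[0,-0.16,0],[0,-0.16,0],[0,-0.16,0],[0,-0.16,0],[0,-0.16,0],[0,-0.16,0],[0,0,0]], gripper=[-1,-1,-1,-1,-1,-1,-1,-1])

```text
time: 22.0
tool_pos: [0.4117, -0.1773, 0.2308]
ee_rot: [-3.138, 0.11, 1.448]
wrist_force: [-0.3, 1.5, -1.4]
width: 0.0214
finger_force: 30.0
```

>>> play_rows(translation=[[0.02,0,0.16],[0.02,0,0.16],[0.02,0,0.16],[0.02,0,0.14],[0,0,0],[0,0,0]], twist=[[0,0,0],[0,0,0],[0,0,0],[0,0,0],[0,0,0],[0,0,0]], gripper=[-1,-1,-1,-1,-1,-1])

```text
time: 22.6
tool_pos: [0.4122, -0.1788, 0.2074]
ee_rot: [-3.141, 0.112, 1.445]
wrist_force: [-0.0, -0.3, -1.1]
width: 0.0217
finger_force: 30.0
```

Run:
```python
from h import *
avg(4);o=st();q=R.from_euler('xyz',o['ee_rot'])
print('grasp',np.round(o['tool_pos']+q.apply([0,0,.18]),4),'nominal corner',np.round(o['tool_pos']+q.apply([.178,0,.1884]),4))
for c in('scene','top'): print([(np.round(d['centre'],4),round(d['score'],2)) for d in robot.spot_point('prong',c)[:1]])
```

```text
avg M [0.057 0.034 0.001] F [-0.32 -0.19 -1.02]
t 22.8 p [ 0.4124 -0.1789  0.2079] rpy [3.1408 0.1122 1.4446] F [-0.16  0.31 -0.69] M [0.03 0.02 0.02] w 0.0217 ff 30.0
grasp [ 0.41   -0.1989  0.029 ] nominal corner [ 0.4321 -0.0243  0.0007]
[(array([ 0.4395, -0.0229,  0.0183]), 0.69)]
[(array([ 0.4412, -0.0243,  0.1496]), 0.69)]
```

>>> play_rows(translation=[[0,0,0.05],[0,0,0.04],[0,0,0]], twist=[[0,0,0],[0,0,0],[0,0,0]], gripper=[-1,-1,-1])

```text
time: 23.2
tool_pos: [0.412, -0.1791, 0.2035]
ee_rot: [-3.141, 0.112, 1.445]
wrist_force: [-0.3, -0.0, -1.5]
width: 0.0217
finger_force: 30.0
```

```bash
python3 -c "
from h import *
avg(3);st()"
```

```text
avg M [ 0.023  0.064 -0.04 ] F [-0.01 -0.22 -1.21]
t 23.35 p [ 0.4122 -0.1792  0.2039] rpy [-3.1415  0.1119  1.4448] F [-0.83 -0.52 -1.73] M [-0.02  0.12 -0.05] w 0.0219 ff 30.0
```

>>> play_rows(translation=[[0,0,0.03],[0,0,0.02],[0,0,0]], twist=[[0,0,0],[0,0,0],[0,0,0]], gripper=[-1,-1,-1])

```text
time: 23.65
tool_pos: [0.4124, -0.1793, 0.2024]
ee_rot: [3.141, 0.112, 1.445]
wrist_force: [0.1, 2.0, 1.6]
width: 0.022
finger_force: 30.0
```

```bash
python3 -c "
from h import *
avg(3);st()"
```

```text
avg M [-0.021  0.108 -0.024] F [0.09 1.86 1.42]
t 23.8 p [ 0.4123 -0.1793  0.2023] rpy [3.1409 0.112  1.4449] F [0.13 2.25 1.88] M [ 0.    0.12 -0.03] w 0.0212 ff 30.0
```

>>> play_rows(translation=[[0,0,0.02],[0,0,0]], twist=[[0,0,0],[0,0,0]], gripper=[-1,-1])

```text
time: 24.0
tool_pos: [0.4124, -0.1794, 0.2022]
ee_rot: [3.141, 0.112, 1.445]
wrist_force: [-1.6, 3.8, 6.7]
width: 0.0216
finger_force: 30.0
```

```bash
python3 -c "
from h import *
avg(3);st()"
```

```text
avg M [ 0.128  0.411 -0.079] F [-1.91  3.96  6.47]
t 24.15 p [ 0.4124 -0.1794  0.2022] rpy [3.1408 0.112  1.4447] F [-2.02  3.7   6.94] M [ 0.14  0.37 -0.08] w 0.0213 ff 30.0
```

>>> play_rows(translation=[[0,0,-0.01],[0,0,0],[0,0,0],[0,0,0],[0,0,0],[0,0,0],[0,0,0]], twist=[[0,0,0],[0,0,0],[0,0,0],[0,0,0],[0,0,0],[0,0,0],[0,0,0]], gripper=[-1,-0.4,-0.4,-0.2,0,0,0])

```text
time: 24.85
tool_pos: [0.4121, -0.1794, 0.2014]
ee_rot: [-3.141, 0.112, 1.445]
wrist_force: [0.9, -0.6, 0.1]
width: 0.047
finger_force: 0.0
```

>>> play_rows(translation=[[0,0,0],[0,0,0],[0,0,-0.2],[0,0,-0.6],[0,0,-0.9],[0,0,-0.9],[0,0,-0.9],[0,0,-0.5]], twist=[[0,0,0],[0,0,0],[0,0,0],[0,0,0],[0,0,0],[0,0,0],[0,0,0],[0,0,0]], gripper=[0.2,0.2,0.2,0.2,0.2,0.2,0.2,0.2])

```text
time: 25.65
tool_pos: [0.4146, -0.1615, 0.3649]
ee_rot: [3.136, 0.114, 1.444]
wrist_force: [0.7, -0.3, 0.8]
width: 0.0562
finger_force: 0.0
```

Run:
```python
from h import *
st(); s=save('scene','s9'); w=save('wrist','w9'); t=save('top','t9')
for n in('pole','prong','mallet','glue','tea'): print(n,[(np.round(d['centre'],4),round(d['score'],2)) for d in robot.spot_point(n,'scene')[:1]],[(np.round(d['centre'],4),round(d['score'],2)) for d in robot.spot_point(n,'top')[:1]])
Z=np.zeros((384,768,3),np.uint8);Z[:,:512]=s;Z[:192,512:]=cv2.resize(w,(256,192));Z[192:,512:]=cv2.resize(t,(256,192))
cv2.imwrite('pics/c9.png',Z[:,:,::-1])
```

```text
t 25.65 p [ 0.4146 -0.1615  0.3649] rpy [3.1358 0.1139 1.4445] F [ 0.66 -0.26  0.77] M [0.01 0.04 0.04] w 0.0562 ff 0.0
pole [(array([ 0.4061, -0.223 ,  0.0047]), 0.54)] []
prong [(array([ 0.4398, -0.0252,  0.0125]), 0.62)] [(array([ 0.4407, -0.0249,  0.0174]), 0.56)]
mallet [(array([ 0.7253, -0.1327, -0.0018]), 0.83)] [(array([ 0.7254, -0.1287,  0.0025]), 0.7)]
glue [(array([0.7579, 0.0683, 0.0046]), 0.59)] [(array([ 0.7566,  0.069 , -0.0026]), 0.77)]
tea [(array([ 0.6684, -0.3834,  0.0012]), 0.9)] [(array([ 0.6723, -0.3832,  0.0009]), 0.76)]
```

View pics/c9.png

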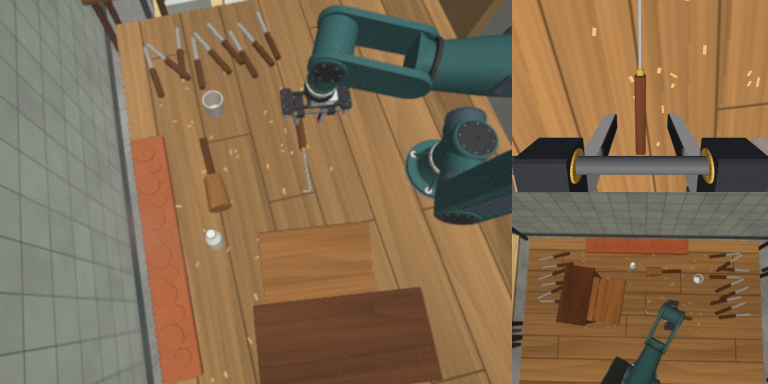

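The pole lies flat on the bench and the gripper is clear. The hatch is down, and the mallet, glue bottle and cup have not moved. I'm handing the job in.

```bash
python3 -c "
from bench import robot
print(robot.close_job())"
```

```text
the job is handed in; nothing more can be done
None
```

The job is handed in at about 26 s: the hatch is down on its stop as far as camera and force checks show, the pole is unhooked and flat on the bench beside its old spot, and the mallet, glue bottle and cup are unmoved.

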